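# Set the stop of the pantry's slicing guide

## Robot

A 7-joint arm with a two-finger parallel gripper is mounted at the origin on the work surface. World frame = base frame: x ahead of the robot, y to its left, z up, the work surface at z = 0. Lengths are in m, angles in rad, forces in N, time in s.
With the tool pointing down it reaches from about 0.35 to 0.9 m from the base axis. Payload 8.1 kg.
Tool frame: the origin (TCP) lies midway between the tips of the shut fingers; the grasp point (between the pads) lies 19 mm behind it; z points along the fingers, y is the line along which they close (so a half turn about z gives the same grasp; the last joint's range is limited). The gripper opens to 92 mm and grips with 3 to 60 N. Pads are 19 mm wide; open, the fingers measure 130 mm over their backs; the gripper's body (75 mm by 190 mm) begins 47 mm behind the grasp point.
Start: joints at [1.039, 0.434, 0.025, 1.573, -0.012, 1.134, -0.075], TCP at [0.26, -0.568, 0.227] pointing down, gripper open.
Joint ranges: [-2.62, 2.62], [-0.44, 2.09], [-1.27, 1.32], [0.08, 2.57], [-1.32, 4.46], [0.12, 2], [-2.74, 2.74]. Speed limits (rad/s): [2.22, 2.22, 3.01, 3.01, 3.14, 3.14, 3.14].

## Interface

Orientations are given as a rotation vector (axis times angle).
In Python, from cell import * gives the robot as it stands.
- The arm moves only by the shell command python3 -m crank 'ROWS' [FORCE]. ROWS is JSON, a list of rows, each an object of numbers: "jaw": the opening, from 0 (shut) to 1 (fully open); "x", "y", "z": the shift along the tool's x, y, z in m; "yaw": the turn about the tool's z in degrees. A call has exactly 8 rows; each row shifts and turns the commanded pose from where the row before left it, along the tool's axes as they then stand; what a row does not reach is not made up. A row lasts 1/10 s, in which the tool goes at most 50 mm and 8.59 degrees, less where a joint would pass 70% of its speed; a pose out of reach is approached as far as the arm can. A call is refused whole if a number of a shift passes 0.05 or a number of a turn 8.59, either way. A call with a gripper value outside its range is refused whole. The fingers move at their own pace and stop on an object; FORCE is the grip in N (left out, the last holds). Time passes only in rows, so rows that do not move let the fingers close, or fill a call up. It gives the time, the measured TCP pose, the force, the opening and the grip force at its end, in the units of the state.
- read_state(): the state, without advancing time (a new reading comes with each control period).
- capture(name): name is "scene" or "top" or "wrist"; returns the picture (400x640x3 uint8, red, green, blue); there is no depth.
- camera_params(name): a dict with "camera_matrix" (3x3 intrinsics, pixels), "pose" (4x4, takes a point from camera to world coordinates). Camera axes: x right, y down, z forward; pixel columns grow to the right and rows downward; lengths in m; the calibration is good to about 2 mm. A picture is of the moment at which its call begins: read the wrist's pose just before it. camera_params takes no time and is no camera call; for the wrist camera it gives the pose at the moment of the call.
- close_job(): hands the job in; it is judged then, once.
The state is a dict: "clock": time; "q": joint angles; "joint_vel": joint speeds; "tau": joint torques, N m; "position": TCP position; "eef_rot": TCP orientation; "ft_force": force on the tool from outside, world axes, zero at the start; "torque": the same for the moment, N m; "finger_gap": finger opening in m; "grasp_force": force on a finger pad.
Only numpy, scipy, OpenCV 4.12 (cv2) and the standard library are available. Lean on these libraries where they do the work, as an engineer would, in place of code of your own. Each camera call takes 0.05 s, during which the arm holds its last target. There are 200 camera calls.

## Task

Set the bread slicing guide for the next loaf: nudge its stiff wooden stop block gently along the rails, towards the knife gate, until the steel pointer on the block's side is in line with the upright flat-bar marker (not the round button), and do not run past that mark. Leave the small spice tin on the board standing where it is.

Things in the scene. Friction and masses are not known exactly. Their poses are not given: they have to be found in the camera images.
- stop (a joint): travel (m) of the stop, a solid walnut block 104 x 104 mm, top 84 and underside 24 mm above the worktop, too wide to grip, on two rails along a beech board 260 x 480 x 18 mm. 0 = right end, grows towards the knife gate (two thin upright plates, 73 mm high, at the board's left end), max 0.325. Stiff: about 5 N moves it, it stays where left. Starts 60 to 300 mm short of the mark.
- stop_pointer (a point): tip of the dark steel pointer, 10 mm wide, sticking out 32 mm from the middle of the block's far side, 34 mm above the worktop. Axes of the guide: +y = the way to push the stop, +x = across the board away from the robot, z up. The block's centre line is 84 mm from the tip towards -x; its flat trailing face, to push on, is 52 mm behind the tip in -y.
- bar_marker: the mark: upright steel flat bar on the board's far edge, 36 mm across the board (x), 8 mm thick along the slide (y), 32 mm high. Origin: centre of its underside, on the board's top; axes parallel to the guide's. Set = pointer tip and bar at the same y. The tip passes 5 mm clear of it. A round steel button, 28 mm across, 18 mm high, on the same edge is not the mark. Both are fixed.
- spice_tin: small tin with a paper label, 40 mm across and 45 mm high, standing loose on the robot's side of the board, its centre 95 mm from the block's centre line; origin at the centre of its underside. To be left alone.

How it is judged:
By the outcome, as a careful person would: the job done as asked, in the order asked, and still so for the second after the job is handed in, with the robot touching nothing.
It also fails if it takes over 42 s, if anything falls off the work surface, if the arm or the gripper's body presses on something with over 40 N, if the wrist force passes 120 N, or if a joint passes its speed limit or range.

## Working session

There is one attempt and no reset: what is moved stays moved. The work goes in short steps, Python scripts to look and compute and a shell command to move; the robot and the scene stay as the last step left them, time stands still between calls to the robot, and variables do not carry over. Pictures are saved under pics/ and viewed, at most 10 in all, crops included, and the job is handed in when it is done.

```bash
mkdir -p pics
python3 - <<'E'
from cell import *
import cv2
for n in("scene","top"):
    cv2.imwrite(f"pics/{n}1.png",capture(n)[:,:,::-1])
    p=camera_params(n);print(n,p["camera_matrix"],p["pose"])
s=read_state();print(s["clock"],s["position"],s["eef_rot"],s["ft_force"])
E
```

```text
scene [[417.65799399   0.         321.03099996]
 [  0.         417.65799399 202.09011521]
 [  0.           0.           1.        ]] [[ 0.21332374  0.55281159 -0.80553854  1.12773272]
 [ 0.97697805 -0.11849259  0.17740745 -0.10236734]
 [ 0.00262255 -0.82483869 -0.56536207  0.45420394]
 [ 0.          0.          0.          1.        ]]
top [[464.54966771   0.         328.66516222]
 [  0.         464.54966771 198.99625955]
 [  0.           0.           1.        ]] [[ 0.00687969 -0.98884497  0.14878942  0.42323769]
 [-0.99997235 -0.00722325 -0.00176874  0.02128364]
 [ 0.00282375 -0.14877314 -0.98886732  0.91376127]
 [ 0.          0.          0.          1.        ]]
0.1 [ 0.25962501 -0.56801349  0.22600967] [-3.06834312e+00 -6.68039989e-01  6.93308832e-04] [-0.8470938  -0.08723579  0.02707181]
```

View pics/scene1.png

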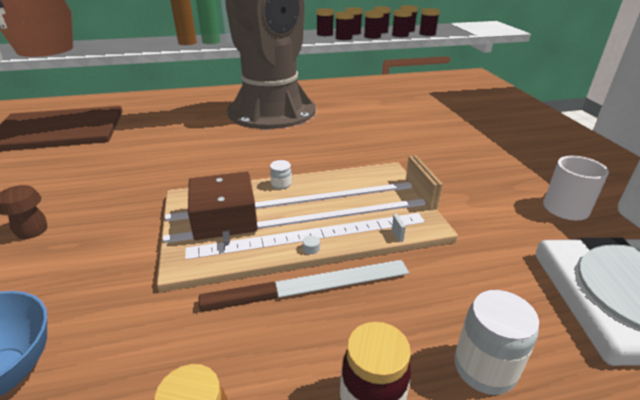

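View pics/top1.png

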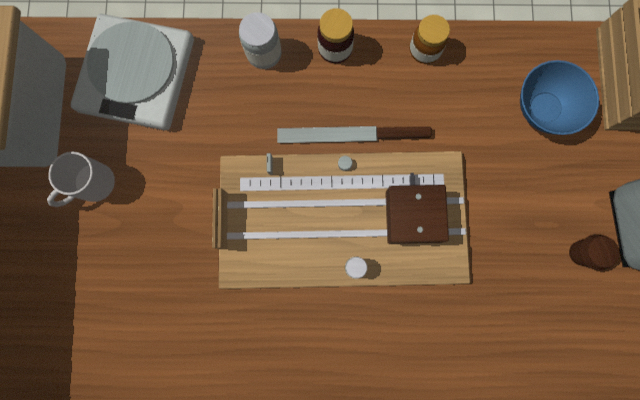

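The scene view shows the block at the board's right end with its pointer near (226,240), the button at (312,243) and the bar at (399,228). In the top view the bar is at (268,163), the button at (345,162), the pointer at (411,180) and the tin at (356,268). I'll enlarge both views for precise pixels.

Run:
```python
import cv2
a=cv2.imread("pics/top1.png")[140:300,210:480]
a=a[:110];cv2.imwrite("pics/topc.png",cv2.resize(a[:, :133],None,fx=6,fy=5.4,interpolation=2)) 
r=cv2.imread("pics/top1.png")
A=cv2.resize(r[145:195,215:295],None,fx=5,fy=5,interpolation=2);B=cv2.resize(r[165:215,380:460],None,fx=5,fy=5,interpolation=2)
C=cv2.resize(r[215:295,400:480],(400,300),interpolation=2)
s=cv2.imread("pics/scene1.png")
D=cv2.resize(s[205:255,365:445],None,fx=5,fy=5,interpolation=2);E=cv2.resize(s[215:265,185:265],None,fx=5,fy=5,interpolation=2)
cv2.imwrite("pics/c1.png",cv2.vconcat([cv2.hconcat([A,B]),cv2.hconcat([D,E])]))
```

```text
(no output)
```

View pics/c1.png

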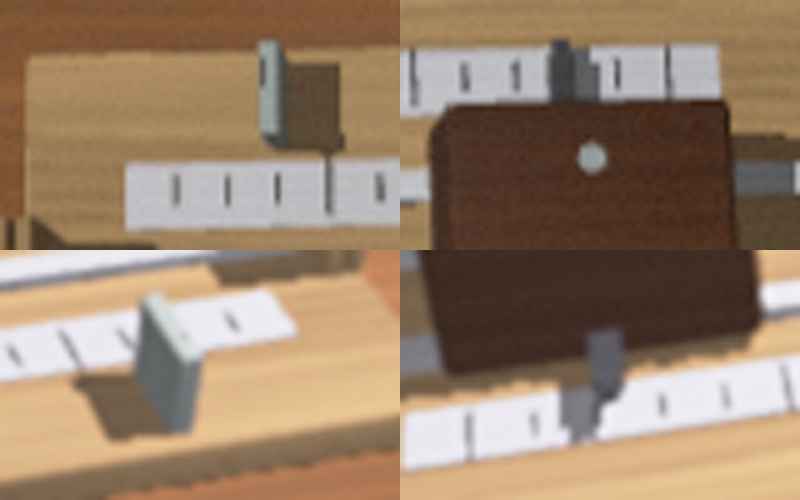

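Top view: the bar's top left edge is at u≈266.5 and its base right edge at 272. The pointer tip is at about (412,173), and the block's rear top corner is at about (445.5,185). The scene crop agrees.

```bash
cat > h.py <<'E'
from cell import *
import numpy as np
def pt(n,u,v,z):
    p=camera_params(n);K=p["camera_matrix"];T=p["pose"]
    d=T[:3,:3]@np.linalg.solve(K,[u,v,1.]);return (T[:3,3]+d*(z-T[2,3])/d[2]).round(4)
E
python3 - <<'E'
from h import *
from scipy.spatial.transform import Rotation as R
f=lambda X,o:(X+.5)/5-.5+o
T=lambda n,u,v,z,l:print(l,pt(n,u,v,z))
A=lambda X,Y:(f(X,215),f(Y,145));B=lambda X,Y:(f(X-400,380),f(Y,165))
D=lambda X,Y:(f(X,365),f(Y-250,205));E=lambda X,Y:(f(X-400,185),f(Y-250,215))
for u,v in((220,156),(461.5,152),(468.5,283),(219.5,288)):T("top",u,v,.018,"corner")
T("top",*A(258,42),.05,"bar topL far");T("top",*A(258,135),.05,"bar topL near");T("top",*A(286,146),.018,"bar baseR near")
T("top",*B(550,40),.036,"tip L");T("top",*B(572,40),.036,"tip R")
T("top",*B(727,102),.084,"block rear far");T("top",*B(447,107),.084,"block front far")
T("top",446.5,242,.084,"block rear near")
T("top",356,268,.063,"tin top")
for X,Y in((150,295),(165,290),(205,345),(185,355)):T("scene",*D(X,Y),.05,"bar top")
for X,Y in((172,430),(190,433)):T("scene",*D(X,Y),.018,"bar base")
for X,Y in((592,372),(622,372)):T("scene",*E(X,Y),.038,"tip")
s=read_state();print(R.from_rotvec(s["eef_rot"]).as_matrix().round(3))
E
```

```text
corner [0.6424 0.235  0.018 ]
corner [ 0.6541 -0.2429  0.018 ]
corner [ 0.3986 -0.2471  0.018 ]
corner [0.386  0.2253 0.018 ]
bar topL far [0.6411 0.1395 0.05  ]
bar topL near [0.6049 0.1386 0.05  ]
bar baseR near [0.6073 0.1318 0.018 ]
tip L [ 0.6079 -0.136   0.036 ]
tip R [ 0.608  -0.1445  0.036 ]
block rear far [ 0.5753 -0.1913  0.084 ]
block front far [ 0.5727 -0.0895  0.084 ]
block rear near [ 0.4721 -0.1908  0.084 ]
tin top [ 0.4252 -0.0306  0.063 ]
bar top [0.61   0.1358 0.05  ]
bar top [0.6083 0.1416 0.05  ]
bar top [0.6393 0.1433 0.05  ]
bar top [0.6429 0.1352 0.05  ]
bar base [0.6413 0.1351 0.018 ]
bar base [0.644  0.1402 0.018 ]
tip [ 0.6022 -0.143   0.038 ]
tip [ 0.6041 -0.1339  0.038 ]
[[ 0.909  0.416 -0.001]
 [ 0.416 -0.909  0.001]
 [-0.    -0.001 -1.   ]]
```

Both views agree:

| Item | Estimate |
|---|---|
| Guide yaw | about 1.5° |
| Pointer tip | about (0.606, -0.139) |
| Bar | about (0.624, 0.1365) |
| Travel needed | about 275 mm |
| Trailing face centre | about (0.523, -0.193) |

The face position matches both the 52 mm and 84 mm offsets given. Next I shut the fingers, square the tool to the guide and move behind the block.

```bash
python3 -m crank '[{"jaw":0,"yaw":7.7},{"jaw":0,"yaw":7.7},{"jaw":0,"yaw":7.7},{"jaw":0,"x":0.02,"y":-0.022},{"jaw":0,"x":0.027,"y":-0.03},{"jaw":0,"x":0.027,"y":-0.03},{"jaw":0,"x":0.027,"y":-0.03},{"jaw":0,"x":0.027,"y":-0.03}]' 40
python3 -m crank '[{"jaw":0,"x":0.027,"y":-0.03},{"jaw":0,"x":0.027,"y":-0.03},{"jaw":0,"x":0.027,"y":-0.03},{"jaw":0,"x":0.027,"y":-0.03},{"jaw":0,"x":0.02,"y":-0.02},{"jaw":0,"x":0.01,"y":-0.01},{"jaw":0},{"jaw":0}]'
```

```text
$[0]: bad value
$[0]: bad value
```

```bash
python3 -m crank '[{"jaw":0,"x":0,"y":0,"z":0,"yaw":7.7},{"jaw":0,"x":0,"y":0,"z":0,"yaw":7.7},{"jaw":0,"x":0,"y":0,"z":0,"yaw":7.7},{"jaw":0,"x":0.02,"y":-0.022,"z":0,"yaw":0},{"jaw":0,"x":0.027,"y":-0.03,"z":0,"yaw":0},{"jaw":0,"x":0.027,"y":-0.03,"z":0,"yaw":0},{"jaw":0,"x":0.027,"y":-0.03,"z":0,"yaw":0},{"jaw":0,"x":0.027,"y":-0.03,"z":0,"yaw":0}]' 40
```

```text
clock: 0.9
position: [0.3849, -0.4217, 0.2265]
eef_rot: [-3.141, -0.04, 0.001]
ft_force: [0.1, -0.2, 1.2]
finger_gap: 0.0326
grasp_force: 0.0
```

```bash
python3 -m crank '[{"jaw":0,"x":0.025,"y":-0.03,"z":0,"yaw":0},{"jaw":0,"x":0.025,"y":-0.03,"z":0,"yaw":0},{"jaw":0,"x":0.025,"y":-0.03,"z":0,"yaw":0},{"jaw":0,"x":0.025,"y":-0.03,"z":0,"yaw":0},{"jaw":0,"x":0.02,"y":-0.02,"z":0,"yaw":0},{"jaw":0,"x":0.018,"y":-0.02,"z":0,"yaw":0},{"jaw":0,"x":0,"y":0,"z":0,"yaw":0},{"jaw":0,"x":0,"y":0,"z":0,"yaw":0}]'
```

```text
clock: 1.7
position: [0.518, -0.2592, 0.2263]
eef_rot: [-3.141, -0.042, 0.001]
ft_force: [-1.0, -0.6, -0.3]
finger_gap: 0.0007
grasp_force: 0.0
```

```bash
python3 -m crank '[{"jaw":0,"x":0.006,"y":0,"z":0.03,"yaw":0},{"jaw":0,"x":0,"y":0,"z":0.035,"yaw":0},{"jaw":0,"x":0,"y":0,"z":0.035,"yaw":0},{"jaw":0,"x":0,"y":0,"z":0.035,"yaw":0},{"jaw":0,"x":0,"y":0,"z":0.025,"yaw":0},{"jaw":0,"x":0,"y":0,"z":0.015,"yaw":0},{"jaw":0,"x":0,"y":0,"z":0.005,"yaw":0},{"jaw":0,"x":0,"y":0,"z":0,"yaw":0}]'
python3 -m crank '[{"jaw":0,"x":0,"y":-0.008,"z":0,"yaw":0},{"jaw":0,"x":0,"y":-0.008,"z":0,"yaw":0},{"jaw":0,"x":0,"y":-0.005,"z":0,"yaw":0},{"jaw":0,"x":0,"y":-0.005,"z":0,"yaw":0},{"jaw":0,"x":0,"y":-0.005,"z":0,"yaw":0},{"jaw":0,"x":0,"y":-0.005,"z":0,"yaw":0},{"jaw":0,"x":0,"y":-0.005,"z":0,"yaw":0},{"jaw":0,"x":0,"y":-0.005,"z":0,"yaw":0}]'
```

```text
clock: 2.5
position: [0.5231, -0.2605, 0.0463]
eef_rot: [3.141, 0.038, -0.002]
ft_force: [0.5, -0.2, 0.1]
finger_gap: 0.0003
grasp_force: 0.0
clock: 3.3
position: [0.5229, -0.2132, 0.0467]
eef_rot: [3.141, 0.04, -0.0]
ft_force: [-0.0, -0.2, -0.5]
finger_gap: 0.0004
grasp_force: 0.0
```

```bash
python3 -m crank '[{"jaw":0,"x":0,"y":-0.004,"z":0,"yaw":0},{"jaw":0,"x":0,"y":-0.004,"z":0,"yaw":0},{"jaw":0,"x":0,"y":-0.004,"z":0,"yaw":0},{"jaw":0,"x":0,"y":-0.004,"z":0,"yaw":0},{"jaw":0,"x":0,"y":-0.004,"z":0,"yaw":0},{"jaw":0,"x":0,"y":-0.004,"z":0,"yaw":0},{"jaw":0,"x":0,"y":-0.004,"z":0,"yaw":0},{"jaw":0,"x":0,"y":-0.004,"z":0,"yaw":0}]'
```

```text
clock: 4.1
position: [0.522, -0.183, 0.0468]
eef_rot: [3.14, 0.038, 0.0]
ft_force: [0.1, -6.2, -1.3]
finger_gap: 0.0005
grasp_force: 2.7
```

```bash
python3 -m crank '[{"jaw":0,"x":0,"y":-0.006,"z":0,"yaw":0},{"jaw":0,"x":0,"y":-0.008,"z":0,"yaw":0},{"jaw":0,"x":0,"y":-0.009,"z":0,"yaw":0},{"jaw":0,"x":0,"y":-0.009,"z":0,"yaw":0},{"jaw":0,"x":0,"y":-0.009,"z":0,"yaw":0},{"jaw":0,"x":0,"y":-0.009,"z":0,"yaw":0},{"jaw":0,"x":0,"y":-0.009,"z":0,"yaw":0},{"jaw":0,"x":0,"y":-0.009,"z":0,"yaw":0}]'
python3 -m crank '[{"jaw":0,"x":0,"y":-0.009,"z":0,"yaw":0},{"jaw":0,"x":0,"y":-0.009,"z":0,"yaw":0},{"jaw":0,"x":0,"y":-0.009,"z":0,"yaw":0},{"jaw":0,"x":0,"y":-0.009,"z":0,"yaw":0},{"jaw":0,"x":0,"y":-0.009,"z":0,"yaw":0},{"jaw":0,"x":0,"y":-0.008,"z":0,"yaw":0},{"jaw":0,"x":0,"y":-0.004,"z":0,"yaw":0},{"jaw":0,"x":0,"y":0,"z":0,"yaw":0}]'
python3 - <<'E'
from h import *
import cv2
t=capture("top")[:,:,::-1];s=capture("scene")[:,:,::-1]
cv2.imwrite("pics/t2.png",t);cv2.imwrite("pics/s2.png",s)
z=lambda a,f:cv2.resize(a,None,fx=f,fy=f,interpolation=2)
cv2.imwrite("pics/c2.png",cv2.vconcat([z(t[140:215,250:410],5),z(s[190:265,280:440],3.5)[:,:].copy() if 0 else z(s[190:235+8,280:440],5)]))
print(read_state()["position"])
E
```

```text
clock: 4.9
position: [0.5201, -0.115, 0.0467]
eef_rot: [3.14, 0.037, 0.0]
ft_force: [-0.4, -5.3, 0.0]
finger_gap: 0.0003
grasp_force: 3.0
clock: 5.7
position: [0.5186, -0.0566, 0.0467]
eef_rot: [3.141, 0.04, -0.001]
ft_force: [-0.4, -1.3, 0.6]
finger_gap: 0.0005
grasp_force: 0.5
[ 0.51863622 -0.05656484  0.04666945]
```

View pics/c2.png

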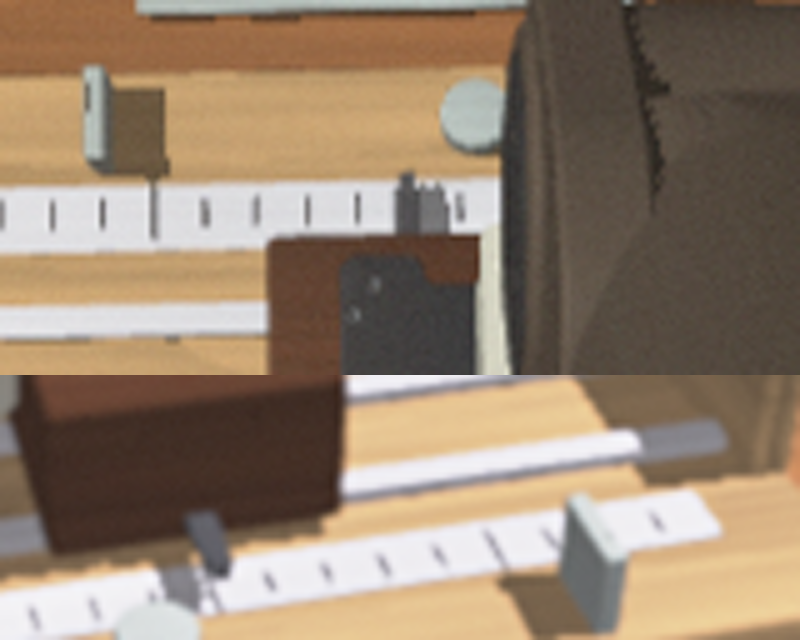

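The pointer tip has reached about top-crop (407,175), just past the button at (472,115), and the bar is still ahead at (92,117). Computing the remaining distance.

Run:
```python
from h import *
f=lambda X,o:(X+.5)/5-.5+o
A=lambda X,Y:(f(X,250),f(Y,140));S=lambda X,Y:(f(X,280),f(Y-375,190))
print("tip",pt("top",*A(397,176),.038),pt("top",*A(417,176),.038))
print("bar",pt("top",*A(84,66),.05),pt("top",*A(84,160),.05),pt("top",*A(113,172),.018))
for X in(200,232):print("tip s",pt("scene",*S(X,553),.039))
for X,Y in((568,500),(582,493),(627,545),(607,558)):print("bar s",pt("scene",*S(X,Y),.05))
for X,Y in((595,625),(614,632)):print("base s",pt("scene",*S(X,Y),.018))
```

```text
tip [0.602  0.0194 0.038 ] [0.6021 0.0117 0.038 ]
bar [0.6415 0.1392 0.05  ] [0.6049 0.1382 0.05  ] [0.6069 0.131  0.018 ]
tip s [0.6006 0.0115 0.039 ]
tip s [0.6028 0.0216 0.039 ]
bar s [0.6121 0.1325 0.05  ]
bar s [0.6094 0.1384 0.05  ]
bar s [0.6391 0.1424 0.05  ]
bar s [0.6441 0.1337 0.05  ]
base s [0.6387 0.1354 0.018 ]
base s [0.6434 0.1401 0.018 ]
```

```bash
python3 -m crank '[{"jaw":0,"x":0,"y":-0.004,"z":0,"yaw":0},{"jaw":0,"x":0,"y":-0.008,"z":0,"yaw":0},{"jaw":0,"x":0,"y":-0.008,"z":0,"yaw":0},{"jaw":0,"x":0,"y":-0.008,"z":0,"yaw":0},{"jaw":0,"x":0,"y":-0.008,"z":0,"yaw":0},{"jaw":0,"x":0,"y":-0.008,"z":0,"yaw":0},{"jaw":0,"x":0,"y":-0.008,"z":0,"yaw":0},{"jaw":0,"x":0,"y":-0.008,"z":0,"yaw":0}]'
python3 -m crank '[{"jaw":0,"x":0,"y":-0.008,"z":0,"yaw":0},{"jaw":0,"x":0,"y":-0.008,"z":0,"yaw":0},{"jaw":0,"x":0,"y":-0.008,"z":0,"yaw":0},{"jaw":0,"x":0,"y":-0.007,"z":0,"yaw":0},{"jaw":0,"x":0,"y":-0.005,"z":0,"yaw":0},{"jaw":0,"x":0,"y":-0.003,"z":0,"yaw":0},{"jaw":0,"x":0,"y":-0.001,"z":0,"yaw":0},{"jaw":0,"x":0,"y":0,"z":0,"yaw":0}]'
cat > look.py <<'E'
from h import *
import cv2,sys
n=sys.argv[1]
t=capture("top")[:,:,::-1];s=capture("scene")[:,:,::-1]
cv2.imwrite(f"pics/t{n}.png",t);cv2.imwrite(f"pics/s{n}.png",s)
z=lambda a:cv2.resize(a,None,fx=8,fy=8,interpolation=2)
cv2.imwrite(f"pics/c{n}.png",cv2.vconcat([z(t[148:183,250:350]),z(s[205:245,350:450])]))
print(read_state()["position"])
E
python3 look.py 3
```

```text
clock: 6.6
position: [0.517, 0.0024, 0.0467]
eef_rot: [3.14, 0.038, -0.001]
ft_force: [-1.5, -5.3, 1.4]
finger_gap: 0.0005
grasp_force: 3.0
clock: 7.4
position: [0.516, 0.043, 0.0466]
eef_rot: [3.141, 0.04, -0.001]
ft_force: [-1.9, -3.2, 0.9]
finger_gap: 0.0001
grasp_force: 1.9
[0.51594946 0.04296324 0.04663943]
```

View pics/c3.png

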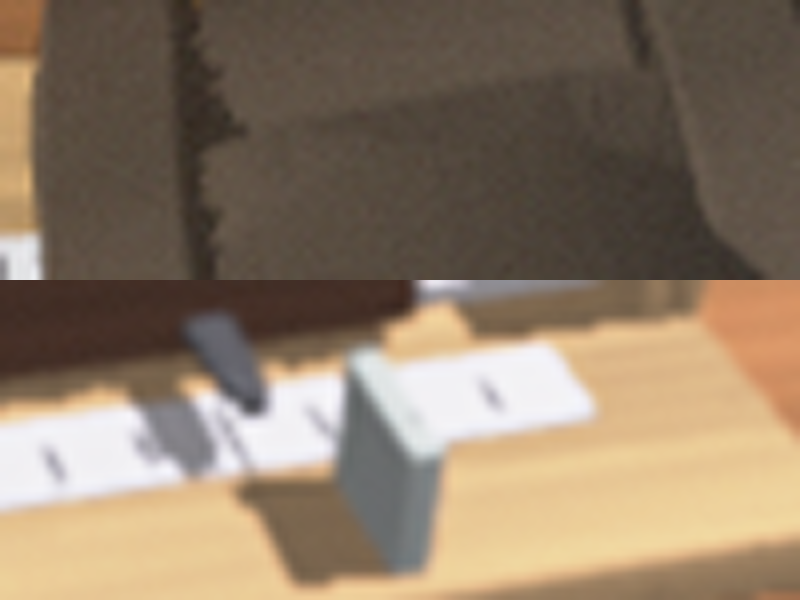

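The scene view shows the pointer tip at crop (255,405), still short of the bar, whose top near edge is at (364,350) and far edge at (424,455). The arm blocks the top view. Computing the remaining gap.

Run:
```python
from h import *
S=lambda X,Y:((X+.5)/8-.5+350,(Y-280+.5)/8-.5+205)
for z in(.030,.034,.038):print("tip",z,pt("scene",*S(255,400),z))
for X,Y in((350,355),(378,348),(443,447),(405,462)):print("bar s",pt("scene",*S(X,Y),.05))
for X,Y in((393,570),(422,570)):print("base s",pt("scene",*S(X,Y),.018))
p=camera_params("scene");K=p["camera_matrix"];T=np.linalg.inv(p["pose"])
for y in(.116,.131,.136,.141):
  for w in((.602,y,.034),(.607,y,.05),(.642,y-.001,.05)):
    c=K@(T[:3,:3]@w+T[:3,3]);c=c[:2]/c[2];print(w,((c-[350,205]+.5)*8-.5+[0,280]).round(0))
```

```text
tip 0.03 [0.5959 0.1196 0.03  ]
tip 0.034 [0.6009 0.1176 0.034 ]
tip 0.038 [0.606  0.1155 0.038 ]
bar s [0.6104 0.1334 0.05  ]
bar s [0.6093 0.1399 0.05  ]
bar s [0.6436 0.1405 0.05  ]
bar s [0.6466 0.1313 0.05  ]
base s [0.6417 0.1344 0.018 ]
base s [0.6429 0.1401 0.018 ]
(0.602, 0.116, 0.034) [250. 404.]
(0.607, 0.116, 0.05) [264. 356.]
(0.642, 0.115, 0.05) [318. 459.]
(0.602, 0.131, 0.034) [318. 395.]
(0.607, 0.131, 0.05) [333. 347.]
(0.642, 0.13, 0.05) [390. 449.]
(0.602, 0.136, 0.034) [340. 392.]
(0.607, 0.136, 0.05) [356. 344.]
(0.642, 0.135, 0.05) [414. 446.]
(0.602, 0.141, 0.034) [362. 389.]
(0.607, 0.141, 0.05) [379. 341.]
(0.642, 0.13999999999999999, 0.05) [438. 443.]
```

About 19.5 mm remain, by both the scene view and the tool travel. I'll push 14 mm more, then back the arm away so the top camera can measure the rest.

```bash
python3 -m crank '[{"jaw":0,"x":0,"y":-0.002,"z":0,"yaw":0},{"jaw":0,"x":0,"y":-0.003,"z":0,"yaw":0},{"jaw":0,"x":0,"y":-0.003,"z":0,"yaw":0},{"jaw":0,"x":0,"y":-0.003,"z":0,"yaw":0},{"jaw":0,"x":0,"y":-0.002,"z":0,"yaw":0},{"jaw":0,"x":0,"y":-0.001,"z":0,"yaw":0},{"jaw":0,"x":0,"y":0,"z":0,"yaw":0},{"jaw":0,"x":0,"y":0,"z":0,"yaw":0}]'
python3 -m crank '[{"jaw":0,"x":0,"y":0.01,"z":0,"yaw":0},{"jaw":0,"x":0,"y":0.03,"z":0,"yaw":0},{"jaw":0,"x":0,"y":0.03,"z":0,"yaw":0},{"jaw":0,"x":0,"y":0.03,"z":0,"yaw":0},{"jaw":0,"x":0,"y":0.03,"z":0,"yaw":0},{"jaw":0,"x":0,"y":0.02,"z":0,"yaw":0},{"jaw":0,"x":0,"y":0,"z":0,"yaw":0},{"jaw":0,"x":0,"y":0,"z":0,"yaw":0}]'
sed -i 's/250:350/225:325/' look.py; python3 look.py 4
```

```text
clock: 8.3
position: [0.5156, 0.0571, 0.0466]
eef_rot: [3.141, 0.04, -0.001]
ft_force: [-2.8, -3.9, 1.5]
finger_gap: 0.0004
grasp_force: 2.1
clock: 9.1
position: [0.5202, -0.0926, 0.0468]
eef_rot: [-3.141, -0.039, -0.002]
ft_force: [0.3, 1.2, -0.2]
finger_gap: 0.0003
grasp_force: 0.0
[ 0.52013146 -0.09133212  0.04678077]
```

View pics/c4.png

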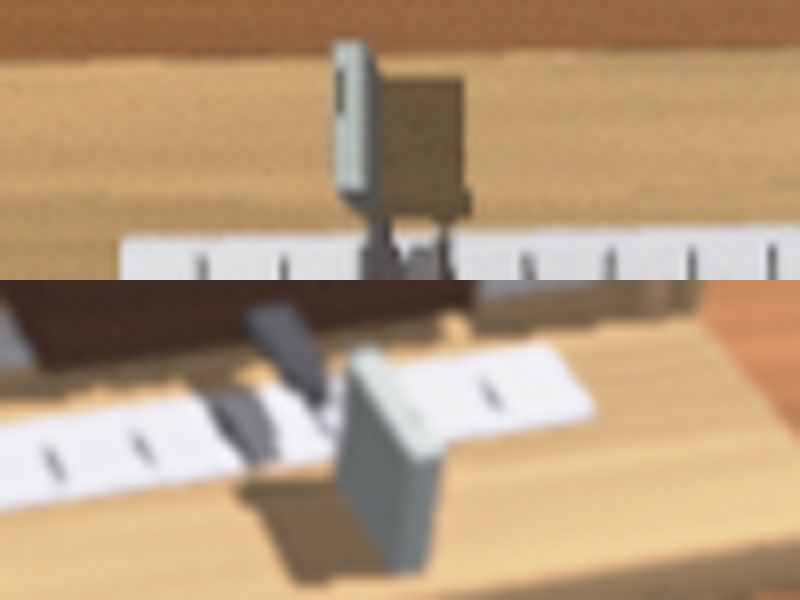

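The top view shows the bar's top face from x=333 to 367 (centre about (350,118)) and the pointer tip at about (376,225). In the scene view the tip is at about (318,398).

Run:
```python
from h import *
f=lambda X,o:(X+.5)/8-.5+o
A=lambda X,Y:(f(X,225),f(Y,148));S=lambda X,Y:(f(X,350),f(Y-280,205))
g=lambda p:round(-.026*-1*p[0]*1+p[1],4)  # guide y = y+0.026x
for X in(333,350,367):print("bar top",p:=pt("top",*A(X,118),.05),g(p))
print("base R",p:=pt("top",*A(378,205),.018),g(p))
for X in(362,376,390):print("tip",p:=pt("top",*A(X,228),.036),g(p))
print("tip s",p:=pt("scene",*S(318,395),.034),g(p))
# width of pointer further back
t=__import__("cv2").imread("pics/t4.png");print(t[174:186,262:286].mean(2).round().astype(int))
```

```text
bar top [0.6229 0.1391 0.05  ] 0.1553
bar top [0.6229 0.135  0.05  ] 0.1512
bar top [0.623 0.131 0.05 ] 0.1472
base R [0.6085 0.1318 0.018 ] 0.1476
tip [0.5991 0.1333 0.036 ] 0.1489
tip [0.5991 0.1299 0.036 ] 0.1455
tip [0.5992 0.1265 0.036 ] 0.1421
tip s [0.6021 0.1311 0.034 ] 0.1468
[[141 143 142 142 144 143 128 108  88  82  78  80  79  80  82  79  82  79
   80  78  79  80 138 143]
 [139 141 141 143 143 144 141 138 113  85  81  77 114 116 116 118 117  87
   78  80 116 120 142 144]
 [144 143 145 146 153 155 151 156 139  98  83  75 144 154 155 155 156 149
  100 135 162 165 164 164]
 [190 188 188 188 191 197 196 196 172 102  83  77 182 194 196 195 193 160
  105 165 199 204 202 203]
 [221 221 222 221 221 221 222 208 159  98  83  77 160 215 187 178 176 131
   85 161 214 219 220 220]
 [221 224 222 224 222 221 221 194 110  84  83  81  80 188 134 112 115 112
   70 164 215 220 220 222]
 [221 221 221 221 220 220 220 192 107  83  81  79  83 135 116 115 111 116
   72 166 213 217 216 218]
 [222 221 224 221 221 221 221 192 107  85  82  83  81  93 108 115 115 114
   73 131 209 220 220 217]
 [222 222 220 222 221 219 221 190 106  81  77  84  81  91 110 112 113 111
   70  90 204 219 219 218]
 [221 220 221 221 222 219 218 189 108  80  80  83  85  92 110 114 113 114
   71  89 203 217 220 219]
 [224 222 224 223 222 223 222 192 110  77  85  82  80  95 112 113 116 116
   72  89 205 220 221 220]
 [222 224 222 222 223 220 222 193 110  83  80  82  81  94 113 117 116 115
   72  91 207 219 220 219]]
```

About 6 mm remain, with estimates between 5.4 and 7. I'll return to contact and push about 4.5 mm more slowly.

```bash
python3 -m crank '[{"jaw":0,"x":0,"y":-0.015,"z":0,"yaw":0},{"jaw":0,"x":0,"y":-0.03,"z":0,"yaw":0},{"jaw":0,"x":0,"y":-0.03,"z":0,"yaw":0},{"jaw":0,"x":0,"y":-0.03,"z":0,"yaw":0},{"jaw":0,"x":0,"y":-0.02,"z":0,"yaw":0},{"jaw":0,"x":0,"y":-0.01,"z":0,"yaw":0},{"jaw":0,"x":0,"y":-0.005,"z":0,"yaw":0},{"jaw":0,"x":0,"y":0,"z":0,"yaw":0}]'
python3 -m crank '[{"jaw":0,"x":0,"y":-0.002,"z":0,"yaw":0},{"jaw":0,"x":0,"y":-0.002,"z":0,"yaw":0},{"jaw":0,"x":0,"y":-0.002,"z":0,"yaw":0},{"jaw":0,"x":0,"y":-0.001,"z":0,"yaw":0},{"jaw":0,"x":0,"y":-0.001,"z":0,"yaw":0},{"jaw":0,"x":0,"y":-0.001,"z":0,"yaw":0},{"jaw":0,"x":0,"y":0,"z":0,"yaw":0},{"jaw":0,"x":0,"y":0,"z":0,"yaw":0}]'
```

```text
clock: 10.0
position: [0.5161, 0.0479, 0.0467]
eef_rot: [3.141, 0.042, 0.0]
ft_force: [0.5, -0.7, -0.3]
finger_gap: 0.0004
grasp_force: 0.0
clock: 10.8
position: [0.516, 0.0563, 0.0467]
eef_rot: [3.141, 0.04, -0.0]
ft_force: [1.0, -0.7, 1.2]
finger_gap: 0.0001
grasp_force: 0.0
```

Now at the contact point again. Pushing about 4.5 mm further, then backing off to look.

```bash
python3 -m crank '[{"jaw":0,"x":0,"y":-0.001,"z":0,"yaw":0},{"jaw":0,"x":0,"y":-0.001,"z":0,"yaw":0},{"jaw":0,"x":0,"y":-0.001,"z":0,"yaw":0},{"jaw":0,"x":0,"y":-0.001,"z":0,"yaw":0},{"jaw":0,"x":0,"y":-0.001,"z":0,"yaw":0},{"jaw":0,"x":0,"y":-0.001,"z":0,"yaw":0},{"jaw":0,"x":0,"y":0,"z":0,"yaw":0},{"jaw":0,"x":0,"y":0,"z":0,"yaw":0}]'
python3 -m crank '[{"jaw":0,"x":0,"y":0.01,"z":0,"yaw":0},{"jaw":0,"x":0,"y":0.03,"z":0,"yaw":0},{"jaw":0,"x":0,"y":0.03,"z":0,"yaw":0},{"jaw":0,"x":0,"y":0.03,"z":0,"yaw":0},{"jaw":0,"x":0,"y":0.03,"z":0,"yaw":0},{"jaw":0,"x":0,"y":0.02,"z":0,"yaw":0},{"jaw":0,"x":0,"y":0,"z":0,"yaw":0},{"jaw":0,"x":0,"y":0,"z":0,"yaw":0}]'
python3 - <<'E'
from h import *
import cv2
a=np.mean([capture("top").astype(float) for _ in range(6)],0)[:,:,::-1];cv2.imwrite("pics/t5.png",a)
s=np.mean([capture("scene").astype(float) for _ in range(6)],0)[:,:,::-1];cv2.imwrite("pics/s5.png",s)
z=lambda b,i:cv2.resize(b.astype(np.uint8),None,fx=10,fy=10,interpolation=i)
cv2.imwrite("pics/c5.png",cv2.vconcat([z(a[150:185,240:300],2),z(s[210:235,360:420],2)]))
print(a[174:186,258:284].mean(2).round().astype(int));print(a[158:172:3,258:284].mean(2).round().astype(int))
E
```

```text
clock: 11.6
position: [0.5158, 0.0615, 0.0467]
eef_rot: [3.141, 0.039, -0.0]
ft_force: [0.1, -5.3, 1.2]
finger_gap: 0.0005
grasp_force: 2.5
clock: 12.4
position: [0.5196, -0.0876, 0.0467]
eef_rot: [-3.141, -0.039, -0.0]
ft_force: [-1.1, 0.9, -0.7]
finger_gap: 0.0008
grasp_force: 0.0
[[140 141 141 142 143 142 143 143 143 142 131 112  86  81  79  78  79  78
   80  79  80  80  80  81  80  80]
 [142 142 142 143 142 142 143 143 144 143 131 112  86  83 113 118 119 118
  118 119 118  89  80  81 113 118]
 [145 145 145 144 145 145 145 145 154 156 129  93  82  86 147 155 155 156
  156 156 157 147 101 137 162 167]
 [190 191 191 192 190 189 190 190 196 198 153  96  82  94 186 197 196 195
  196 197 196 204 121 168 200 204]
 [221 223 222 223 222 222 222 222 222 210 142  91  90  93 167 217 187 179
  179 177 179 218 127 163 216 222]
 [224 224 209 222 224 223 223 224 223 182 109  96  94  85 102 211 142 115
  115 115 116 211 127 164 217 221]
 [222 222 162 213 222 222 221 222 221 165 101  97  91  82 101 169 127 114
  114 114 114 208 124 166 214 220]
 [222 222 126 210 222 222 222 221 222 165  98  86  85
[... 456 characters left out ...]

  114 115 115 114  94 167 216 220]]
[[163 163 163 163 162 161 162 162 158 110 171 180 133  88  83  86  86  86
   85  84  85  85  86  86  85 149]
 [157 157 157 157 157 156 156 156 156 110 171 180 134  89  81  84  84  83
   84  84  83  83  83  83  84 144]
 [155 154 155 154 154 155 155 155 155 184 182 180 134  90  82  83  83  84
   83  84  83  84  84  83  84 147]
 [150 152 151 150 151 151 151 151 153 182 183 179 134  89  82  83  83  83
   82  84  84  81  83  83  84 144]
 [159 160 159 160 159 158 159 158 158 183 182 187 143  91  82  85  86  84
   86  85  85  84  85  84  86 149]][ WARN:0@2.357] global loadsave.cpp:1063 imwrite_ Unsupported depth image for selected encoder is fallbacked to CV_8U.
```

View pics/c5.png

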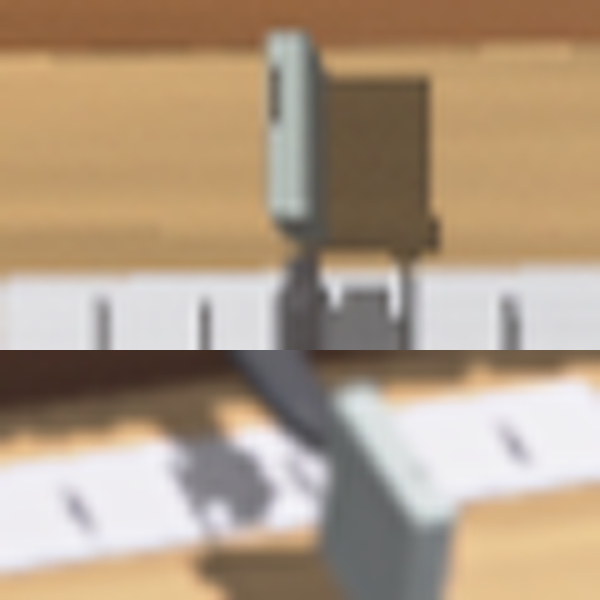

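The pointer is now almost in line. Its left edge in the top view is at u≈267.2 (row 181), against the bar's top left edge at u≈266.5 (row 164). Next I work out the remainder with sub-pixel edges.

Run:
```python
from h import *
import cv2
a=cv2.imread("pics/t5.png").astype(int)
print((a[:,:,2]-a[:,:,0])[158:178:2,262:284])
g=lambda p:round(p[1]+.026*p[0],4)
for z in(.048,.05):print("bar L-4mm",z,round(g(pt("top",266.5,164,z))-.004,4))
for u in(271.5,272,272.5):print("bar base R+4",u,round(g(pt("top",u,170,.018))+.004,4))
for z in(.034,.036,.038):print("ptr L-5",z,round(g(pt("top",267.2,181,z))-.005,4),"R+5",round(g(pt("top",272.4,181,z))+.005,4),"tip apex",g(pt("top",269.65,177,z)))
```

```text
[[89 88 89 89 51 16 -1 -2  0  6 22 41 43 44 44 45 43 44 42 43 43 81]
 [87 87 86 85 50 15  0 -3  1  6 24 41 43 42 43 42 42 43 42 42 42 79]
 [85 84 85 84 49  7 -1 -2  0  7 22 39 43 42 43 43 41 42 42 41 42 79]
 [84 84 83 83 48  3 -1 -2  2  6 21 39 41 42 42 42 41 42 42 41 42 79]
 [84 82 84 84 49  3 -3 -3  2  6 21 39 41 41 43 42 42 41 41 42 42 77]
 [84 84 84 83 50  2 -1 -2 -1  5 21 40 43 43 42 41 42 41 40 41 40 76]
 [87 87 87 87 51  2 -3 -3  0  6 22 40 43 42 42 43 43 43 44 43 43 80]
 [86 86 86 86 86 41 12  7  6  6 17 39 42 42 42 42 42 41 42 43 42 41]
 [78 78 77 77 77 78 63 42 22 19 25 37 39 39 40 38 40 40 38 38 38 39]
 [79 78 78 78 69 67 35 10  5 20 62 68 67 66 67 66 67 41 37 36 52 53]]
bar L-4mm 0.048 0.1508
bar L-4mm 0.05 0.1505
bar base R+4 271.5 0.1526
bar base R+4 272 0.1516
bar base R+4 272.5 0.1506
ptr L-5 0.034 0.1486 R+5 0.1486 tip apex 0.1493
ptr L-5 0.036 0.1483 R+5 0.1484 tip apex 0.149
ptr L-5 0.038 0.1481 R+5 0.1481 tip apex 0.1488
```

The bar is at 0.1515 and the pointer at 0.1485–0.149 along the guide, each from two edges, so about 2.5 mm remain. I'll return and push 2.2 mm further, to a loaded TCP y of about 0.0637.

```bash
python3 -m crank '[{"jaw":0,"x":0,"y":-0.015,"z":0,"yaw":0},{"jaw":0,"x":0,"y":-0.03,"z":0,"yaw":0},{"jaw":0,"x":0,"y":-0.03,"z":0,"yaw":0},{"jaw":0,"x":0,"y":-0.03,"z":0,"yaw":0},{"jaw":0,"x":0,"y":-0.02,"z":0,"yaw":0},{"jaw":0,"x":0,"y":-0.01,"z":0,"yaw":0},{"jaw":0,"x":0,"y":-0.005,"z":0,"yaw":0},{"jaw":0,"x":0,"y":0,"z":0,"yaw":0}]'
python3 -m crank '[{"jaw":0,"x":0,"y":-0.002,"z":0,"yaw":0},{"jaw":0,"x":0,"y":-0.002,"z":0,"yaw":0},{"jaw":0,"x":0,"y":-0.002,"z":0,"yaw":0},{"jaw":0,"x":0,"y":-0.002,"z":0,"yaw":0},{"jaw":0,"x":0,"y":-0.001,"z":0,"yaw":0},{"jaw":0,"x":0,"y":-0.001,"z":0,"yaw":0},{"jaw":0,"x":0,"y":0,"z":0,"yaw":0},{"jaw":0,"x":0,"y":0,"z":0,"yaw":0}]'
```

```text
clock: 13.8
position: [0.516, 0.0525, 0.0467]
eef_rot: [3.141, 0.041, -0.0]
ft_force: [-0.1, 0.1, 0.1]
finger_gap: 0.0003
grasp_force: 0.0
clock: 14.6
position: [0.5159, 0.0615, 0.0467]
eef_rot: [3.141, 0.039, 0.0]
ft_force: [-0.2, -4.2, -0.0]
finger_gap: 0.0007
grasp_force: 2.3
```

```bash
python3 -m crank '[{"jaw":0,"x":0,"y":-0.0005,"z":0,"yaw":0},{"jaw":0,"x":0,"y":-0.0005,"z":0,"yaw":0},{"jaw":0,"x":0,"y":-0.0005,"z":0,"yaw":0},{"jaw":0,"x":0,"y":-0.0005,"z":0,"yaw":0},{"jaw":0,"x":0,"y":-0.0002,"z":0,"yaw":0},{"jaw":0,"x":0,"y":0,"z":0,"yaw":0},{"jaw":0,"x":0,"y":0,"z":0,"yaw":0},{"jaw":0,"x":0,"y":0,"z":0,"yaw":0}]'
```

```text
clock: 15.4
position: [0.5158, 0.0642, 0.0467]
eef_rot: [3.141, 0.04, -0.0]
ft_force: [0.3, -4.4, 0.8]
finger_gap: 0.0002
grasp_force: 2.5
```

```bash
python3 -m crank '[{"jaw":0,"x":0,"y":0.01,"z":0,"yaw":0},{"jaw":0,"x":0,"y":0.03,"z":0,"yaw":0},{"jaw":0,"x":0,"y":0.03,"z":0,"yaw":0},{"jaw":0,"x":0,"y":0.03,"z":0,"yaw":0},{"jaw":0,"x":0,"y":0.03,"z":0,"yaw":0},{"jaw":0,"x":0,"y":0.02,"z":0,"yaw":0},{"jaw":0,"x":0,"y":0,"z":0,"yaw":0},{"jaw":0,"x":0,"y":0,"z":0,"yaw":0}]'
python3 - <<'E'
from h import *
import cv2
a=np.mean([capture("top").astype(float) for _ in range(6)],0)[:,:,::-1];cv2.imwrite("pics/t6.png",a.astype(np.uint8))
cv2.imwrite("pics/c6.png",cv2.resize(a[140:300,200:360].astype(np.uint8),(600,600),interpolation=2))
print(a[175:186,260:280].mean(2).round().astype(int))
E
```

```text
clock: 16.2
position: [0.5196, -0.0852, 0.0467]
eef_rot: [-3.141, -0.039, -0.0]
ft_force: [-0.9, 1.7, 0.7]
finger_gap: 0.0008
grasp_force: 0.0
[[142 142 142 142 142 144 144 122 117 109  95 116 119 119 120 119 119 120
  119  88]
 [144 145 145 146 145 145 154 101  82  81  99 149 156 156 157 156 156 157
  157 148]
 [191 191 192 191 190 190 195 114  84  83 117 186 197 153 189 197 197 198
  197 203]
 [223 223 223 222 222 223 189 111  83  82 110 178 219 143 172 181 178 179
  218 223]
 [209 222 224 224 223 224 133  90  83  82  81 133 215 142 115 117 116 116
  211 222]
 [162 214 222 222 222 222 121  88  82  81  82 113 172 129 115 114 114 171
  215 220]
 [127 211 223 223 222 222 122  87  83  82  83  87 110 115 115 116 116 170
  179 216]
 [127 211 222 222 222 222 122  84  82  82  83  86 111 115 114 114 115 114
  114 208]
 [127 209 222 222 222 222 122  84  82  82  82  88 110 114 115 114 114 114
  114 209]
 [129 212 224 224 224 224 122  82  82  82  82  86 112 116 116 115 116 116
  115 211]
 [143 213 223 223 223 223 123  83  83  82  82  87 111 115 115 116 116 116
  115 211]]
```

View pics/c6.png

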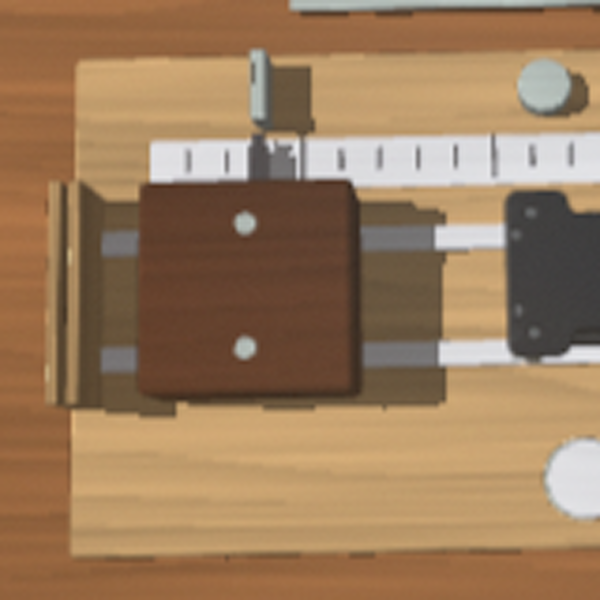

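The pointer now sits in line with the bar (crop (258,145) against (259,88)). Its sub-pixel edges put it at 0.151 against 0.1515, about 0.4 mm short of the mark. The tin, with its left edge at crop x=545, is where it was, and the gripper is clear, so I'm handing in.

```bash
python3 -c "
from cell import *
print(close_job())"
```

```text
the job is handed in; nothing more can be done
None
```

The stop's pointer is in line with the flat-bar marker, about 0.4 mm short of it by my last measurement and not past it; the spice tin was not touched, and the job was handed in at about 16.5 s with the gripper clear.

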